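# Tip the drained tube rack onto its feet and push it home

## Task

The orange tube rack was left on its long side to drain. Push it over onto its feet so that its holes face up and let it come to rest, then push it along the bench until its long side sits flush against the blue stop rail, not sticking out past the rail's ends. Only push it: do not lift or carry it, leave the bottle, tip box and marker alone, and finish clear of everything.

Things in the scene. Friction and masses are not known exactly. Their poses are not given: they have to be found in the camera images.
- rack: Loose orange tube rack, 180 mm long, 90 wide, 50 high on its feet, about 0.2 kg, 7 x 3 black holes in its top. It starts lying on a long side, so 90 mm tall and 50 deep. Its axes turn with it: x points out of the underside (feet), holes look to -x, y is its length, z its width. At the start z is up, x points roughly at the rail, and the origin is on the bench, under the middle. On its feet x points down.
- rack_center (a point): The middle of the rack block: 45 mm above the bench as the rack lies on its side, 25 mm when it is on its feet. On its feet the long side nearer the robot is 45 mm from it.
- rack_holes (a point): The middle of the rack's top face, the one with the holes. Pushed high on this face towards the rack's +x, the rack tips about its lower foot edge; once its upper holes-side edge has moved about 50 mm it passes balance and falls onto its feet; then this point is 50 mm above the bench.
- rail: Stop rail fixed to the bench: a blue upright strip 320 mm long (along its y), 12 mm thick (its x) and 30 mm high, flat bare-metal flange behind it. Origin on the bench under the middle of the strip; -x is the side towards the rack and the robot: the stop face lies 6 mm from the origin that way.
- bottle: Clear glass bottle with blue cap, 70 mm diameter, 140 mm tall, standing beside the work; leave alone. Origin under its centre, z up.
- tipbox: Yellow pipette tip box, 85 x 120 x 55 mm, standing on the bench on the other side of the work; leave alone. Origin under its centre, z up.
- marker: Black marker pen with blue cap, 17 mm thick, about 130 mm long along its y, lying behind the rail; leave alone. Origin under the middle of the black part.
There are look-alikes about, which are no part of the job. There is more than one size of the rack; the job needs the middle-sized.

How it is judged:
By the outcome, as a careful person would: the job done as asked, in the order asked, and still so for the second after the job is handed in, with the robot touching nothing.
It also fails if it takes over 42 s, if anything falls off the work surface, if the arm or the gripper's body presses on something with over 40 N, if the wrist force passes 120 N, or if a joint passes its speed limit or range.

## Robot

A 6-joint arm with a two-finger parallel gripper is mounted at the origin on the work surface. World frame = base frame: x ahead of the robot, y to its left, z up, the work surface at z = 0. Lengths are in m, angles in rad, forces in N, time in s.
With the tool pointing down it reaches from about 0.35 to 0.85 m from the base axis. Payload 8.1 kg.
Tool frame: the origin (TCP) lies midway between the tips of the shut fingers; the grasp point (between the pads) lies 19 mm behind it; y points along the fingers, x is the direction in which the jaws open and shut, and the axes are right-handed (so a half turn about y gives the same grasp; the last joint's range is limited). The gripper opens to 85 mm and grips with 20 to 120 N. Pads are 22 mm wide; open, the fingers measure 114 mm over their backs; the gripper's body (76 mm by 85 mm) begins 54 mm behind the grasp point. The pads swing forward as they close: fully open they stand 13 mm farther back than shut.
Start: joints at [1.02, 0.13, 1.488, -0, 1.523, -0.085], TCP at [0.269, 0.536, 0.231] pointing down, gripper open.
Joint ranges: [-2.96, 2.96], [-0.89, 2.26], [0.02, 2.5], [-1.34, 4.48], [0, 2.73], [-2.66, 2.66]. Speed limits (rad/s): [2.39, 2.39, 2.79, 3.14, 3.14, 3.14].

## Interface

Orientations are given as [roll, pitch, yaw] about the fixed x, y, z axes, in that order (R = Rz(yaw) Ry(pitch) Rx(roll)).
In Python, from workcell import manip gives the robot as it stands.
- The arm moves only by the shell command python3 -m inch 'ROWS' [FORCE]. ROWS is JSON, a list of rows, each a list of 7 numbers: the gripper command: -1 is fully open, 1 is shut, values between are in proportion, then the shift along the tool's x, y, z in units of 60 mm (1.0 is 60 mm), then the turn, a rotation vector about the tool's x, y, z in units of 8 degrees (1.0 is 8 degrees). A call has 1 to 5 rows; each row is the pose to reach, as a shift and turn from the pose commanded when the call began, along the tool's axes at that moment; what a row does not reach only later rows make up. A row lasts 1/8 s, in which the tool goes at most 62.5 mm and 10.7 degrees, less where a joint would pass 70% of its speed; a pose out of reach is approached as far as the arm can. A call with a gripper value outside its range is refused whole. The fingers move at their own pace and stop on an object; FORCE is the grip in N (left out, the last holds). Time passes only in rows, so rows that repeat a pose let the fingers close. It gives the time, the measured TCP pose, the force and the opening at its end, in the units of the state.
- manip.get_state(): the state, without advancing time (a new reading comes with each control period).
- manip.read_camera(name): name is "scene" or "top"; returns the picture (384x512x3 uint8, red, green, blue); there is no depth.
- manip.camera_info(name): a dict with "fx", "fy", "cx", "cy" (pixels), "k1" (the pictures are not rectified: a ray, as slopes to the right and down, at radius r is drawn at 1 + k1 r^2 times it, then the intrinsics apply), "extrinsics" (4x4, takes a point from world to camera coordinates). Camera axes: x right, y up, looking along -z (the intrinsics and any distortion apply to the point x, -y, -z); pixel columns grow to the right and rows downward; lengths in m; the calibration is good to about 2 mm. A picture is of the moment at which its call begins. camera_info takes no time and is no camera call.
- manip.job_done(): hands the job in, once; it reports no verdict.
The state is a dict: "t": time; "q": joint angles; "joint_vel": joint speeds; "tau": joint torques, N m; "tool_pos": TCP position; "tool_rot": TCP orientation; "force": force on the tool from outside, world axes, zero at the start; "wrist_torque": the same for the moment, N m; "width": finger opening in m.
Only numpy, scipy, OpenCV 4.12 (cv2) and the standard library are available. Lean on these libraries where they do the work, as an engineer would, in place of code of your own. Each camera call takes 0.05 s, during which the arm holds its last target.

## Working session

There is one attempt and no reset: what is moved stays moved. The work goes in short steps, Python scripts to look and compute and a shell command to move; the robot and the scene stay as the last step left them, time stands still between calls to the robot, and variables do not carry over. Pictures are saved under pics/ and viewed, and the job is handed in when it is done.

```bash
ls; mkdir -p pics
python3 - <<'E'
from workcell import manip
import cv2
for n in("scene","top"):
    im=manip.read_camera(n); cv2.imwrite(f"pics/{n}0.png",im[:,:,::-1])
    i=manip.camera_info(n); print(n,i)
s=manip.get_state(); print(s)
E
```

```text
pics
scene {'fx': 459.49118863407915, 'fy': 459.49118863407915, 'cx': 260.4319802234602, 'cy': 187.57305255145755, 'k1': -0.19019754019288312, 'extrinsics': array([[-5.91335630e-01,  8.06424506e-01,  1.29956023e-03,
         2.92377249e-01],
       [-4.59106600e-01, -3.37978051e-01,  8.21578947e-01,
         2.29134329e-01],
       [ 6.62980619e-01,  4.85232268e-01,  5.70093277e-01,
        -1.60268861e+00],
       [ 0.00000000e+00,  0.00000000e+00,  0.00000000e+00,
         1.00000000e+00]])}
top {'fx': 351.8787735133338, 'fy': 351.8787735133338, 'cx': 254.49189317006397, 'cy': 187.14390754006064, 'k1': -0.08327898196220403, 'extrinsics': array([[ 0.02325526, -0.99972819, -0.0016538 ,  0.01710135],
       [ 0.99160066,  0.02285561,  0.12730185, -0.55806885],
       [-0.12722945, -0.00460034,  0.99186264, -1.08750147],
       [ 0.        ,  0.        ,  0.        ,  1.        ]])}
{'t': 0.1, 'q': array([ 1.01961042e+00,  1.31103317e-01,  1.48918029e+00,  1.21798603e-06,
        1.52305182e+00, -8.53586091e-02]), 'joint_vel': array([ 7.92493120e-05, -1.74295862e-03, -3.05450535e-03,  7.07762363e-04,
       -2.00000239e-03,  1.53493163e-03]), 'tau': array([ 1.41854642e-03, -5.70948493e+01, -5.01940906e+01, -1.13404981e-04,
        8.09278776e-03,  5.27338386e-05]), 'tool_pos': array([0.26918231, 0.53564845, 0.23033336]), 'tool_rot': array([-1.57064653,  0.00173633,  1.1049691 ]), 'force': array([0.22029618, 0.00708809, 0.23814054]), 'wrist_torque': array([ 0.00943366, -0.02799094,  0.01873749]), 'width': 0.08554479761487006}
```

View pics/scene0.png

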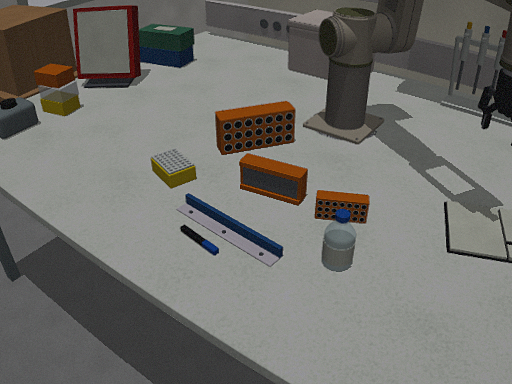

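View pics/top0.png

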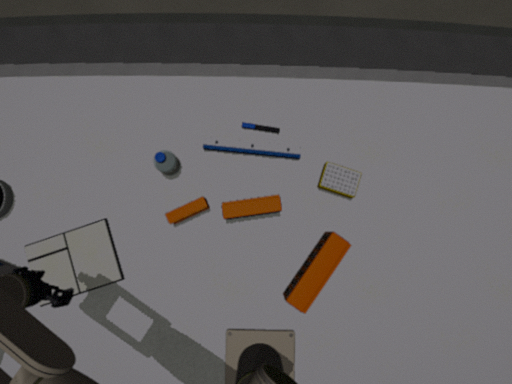

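The scene view shows the middle rack at (273,179), with its grey underside facing the rail. In the top view it is at (252,207) and the rail runs (205,147)–(299,156). The small rack is at (187,210), the large one at (318,271), the bottle at (165,161) and the tip box at (340,180).

```bash
cat > h.py <<'E'
import numpy as np, cv2
from workcell import manip
def ray(n,uv):
    i=manip.camera_info(n);K=np.array([[i['fx'],0,i['cx']],[0,i['fy'],i['cy']],[0,0,1]])
    p=cv2.undistortPoints(np.array(uv,float).reshape(-1,1,2),K,np.array([i['k1'],0,0,0.])).reshape(-1,2)
    E=i['extrinsics'];R=E[:3,:3];c=-R.T@E[:3,3]
    d=np.c_[p[:,0],-p[:,1],-np.ones(len(p))]@R
    return c,d
def plane(n,uv,z):
    c,d=ray(n,uv); return c+d*((z-c[2])/d[:,2])[:,None]
def proj(n,P):
    i=manip.camera_info(n);E=i['extrinsics'];p=np.atleast_2d(P)@E[:3,:3].T+E[:3,3]
    a=np.c_[p[:,0],-p[:,1]]/-p[:,2:3];r2=(a**2).sum(1,keepdims=True);a=a*(1+i['k1']*r2)
    return a*[i['fx'],i['fy']]+[i['cx'],i['cy']]
def mask(im,col):
    h=cv2.cvtColor(im,cv2.COLOR_RGB2HSV)
    lo,hi={'o':((5,150,90),(18,255,255)),'b':((100,130,50),(125,255,255)),'y':((20,130,80),(35,255,255))}[col]
    return cv2.inRange(h,lo,hi)
def blobs(n,im,col,z,amin=60):
    out=[]
    for c in cv2.findContours(mask(im,col),cv2.RETR_EXTERNAL,cv2.CHAIN_APPROX_NONE)[0]:
        if cv2.contourArea(c)<amin: continue
        P=plane(n,c.reshape(-1,2),z)[:,:2]
        r=cv2.minAreaRect((P*1000).astype(np.float32))
        out.append((np.round(c.reshape(-1,2).mean(0)),np.round(cv2.boxPoints(r)/1000,4),np.round(r[0],1),np.round(r[1],1)))
    return out
E
python3 - <<'E'
from h import *
im=cv2.imread('pics/top0.png')[:,:,::-1].copy()
for c,z in(('o',.09),('b',.03),('y',.04)):
    for b in blobs('top',im,c,z,30): print(c,b[0],b[1].tolist(),b[2],b[3])
r=cv2.resize(im[110:250,140:390],None,fx=3.2,fy=3.2,interpolation=cv2.INTER_CUBIC);cv2.imwrite('pics/t0z.png',r[:,:,::-1])
s=cv2.imread('pics/scene0.png');cv2.imwrite('pics/s0z.png',cv2.resize(s[90:280,140:390],None,fx=3,fy=3,interpolation=cv2.INTER_CUBIC))
E
```

```text
o [318. 273.] [[0.18029999732971191, -0.12460000067949295], [0.3849000036716461, -0.2628999948501587], [0.4221999943256378, -0.20759999752044678], [0.2176000028848648, -0.06930000334978104]] [ 301.2 -166.1] [ 66.7 246.9]
o [186. 210.] [[0.4336000084877014, 0.2831000089645386], [0.4887999892234802, 0.17170000076293945], [0.5189999938011169, 0.186599999666214], [0.46380001306533813, 0.2980000078678131]] [476.3 234.9] [ 33.7 124.3]
o [251. 206.] [[0.45419999957084656, 0.12120000272989273], [0.4830000102519989, -0.051899999380111694], [0.5295000076293945, -0.04410000145435333], [0.5005999803543091, 0.12890000641345978]] [491.8  38.5] [ 47.1 175.4]
b [160. 157.] [[0.6327999830245972, 0.35659998655319214], [0.6345999836921692, 0.32679998874664307], [0.6679999828338623, 0.3287999927997589], [0.6662999987602234, 0.358599990606308]] [650.4 342.7] [33.5 29.8]
b [251. 151.] [[0.6582000255584717, -0.11180000007152557], [0.6680999994277954, -0.11259999871253967], [0.6942999958992004, 0.19820000231266022], [0.6844000220298767, 0.19900000095367432]] [676.2  43.2] [311.9   9.9]
b [248. 126.] [[0.7526999711990356, 0.036400001496076584], [0.7670999765396118, 0.03460000082850456], [0.7720999717712402, 0.07490000128746033], [0.7577999830245972, 0.07670000195503235]] [762.4  55.6] [40.6 14.5]
```

View pics/t0z.png

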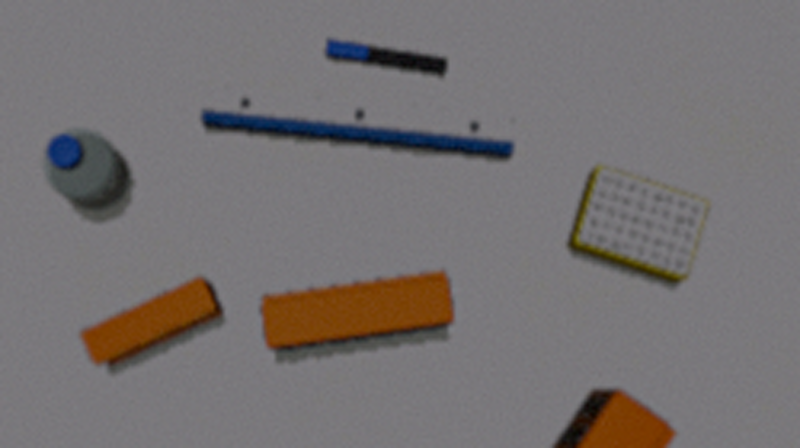

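View pics/s0z.png

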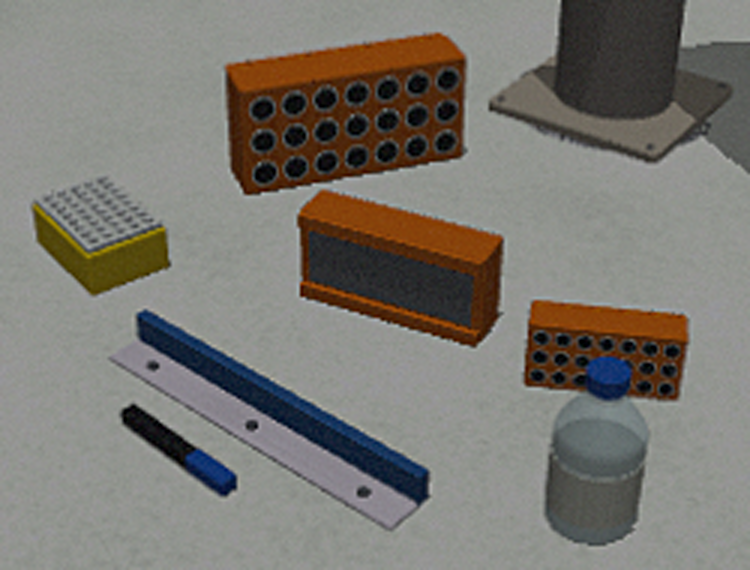

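```bash
cat >> h.py <<'E'
from scipy.spatial.transform import Rotation as Ro
def go(p,yawdeg):
    s=manip.get_state();R=Ro.from_euler('xyz',s['tool_rot']);G=Ro.from_euler('xyz',[-90,0,yawdeg],degrees=True)
    print('t',round(s['t'],2),'pos',s['tool_pos'].round(4),'rot',np.degrees(s['tool_rot']).round(2),'F',s['force'].round(1))
    print('row',(R.inv().apply(np.array(p)-s['tool_pos'])/.06).round(3),np.degrees((R.inv()*G).as_rotvec()/8).round(3))
E
python3 - <<'E'
from h import *
go([.405,.024,.15],99.4)
# rail end points and rack bottom-edge check in scene; bottle, tipbox positions
print('bottle cap', plane('top',[[160,157]],.14))
print('rack feet lower corners scene', plane('scene',[[140+302/3,90+296/3],[140+477/3,90+343/3]],0).round(4))
print('rack feet upper corners scene', plane('scene',[[140+300/3,90+215/3],[140+480/3,90+258/3]],.09).round(4))
print('rail top front edge scene ends', plane('scene',[[140+138/3,90+312/3],[140+428/3,90+472/3]],.03).round(4))
E
```

```text
t 0.1 pos [0.2692 0.5356 0.2303] rot [-89.99   0.1   63.31] F [0.2 0.  0.2]
row [-6.6    1.349 -5.853] [-0.005 -4.511 -0.012]
bottle cap [[0.62725084 0.30996499 0.14      ]]
rack feet lower corners scene [[ 0.5341 -0.0386  0.    ]
 [ 0.4997  0.1298  0.    ]]
rack feet upper corners scene [[ 0.5373 -0.0356  0.09  ]
 [ 0.5017  0.1289  0.09  ]]
rail top front edge scene ends [[ 0.6714 -0.1115  0.03  ]
 [ 0.6923  0.2068  0.03  ]]
```

```bash
python3 -m inch '[[-1,-6.6,1.35,-5.85,0,-4.51,0],[-1,-6.6,1.35,-5.85,0,-4.51,0],[-1,-6.6,1.35,-5.85,0,-4.51,0],[-1,-6.6,1.35,-5.85,0,-4.51,0],[-1,-6.6,1.35,-5.85,0,-4.51,0]]'; python3 -m inch '[[-1,0,0,0,0,0,0]]'
python3 - <<'E'
from h import *
go([.415,.026,.063],99.4)
E
```

```text
t: 0.72
tool_pos: [0.3474, 0.241, 0.1844]
tool_rot: [-1.571, 0.0, 1.737]
force: [0.6, -0.5, 0.4]
width: 0.0852
t: 0.85
tool_pos: [0.3479, 0.239, 0.1836]
tool_rot: [-1.569, 0.002, 1.729]
force: [0.4, 0.3, 0.2]
width: 0.0852
t 0.85 pos [0.3479 0.239  0.1836] rot [-8.990e+01  9.000e-02  9.905e+01] F [0.4 0.3 0.2]
row [-3.678  2.016 -0.55 ] [-0.012 -0.044 -0.012]
```

```bash
python3 -m inch '[[-1,-3.68,0.4,-0.55,0,-0.04,0],[-1,-3.68,0.4,-0.55,0,-0.04,0],[-1,-3.68,0.4,-0.55,0,-0.04,0],[-1,-3.68,1.2,-0.55,0,-0.04,0],[-1,-3.68,2.02,-0.55,0,-0.04,0]]'; python3 -m inch '[[-1,0,0,0,0,0,0],[-1,0,0,0,0,0,0]]'
python3 - <<'E'
from h import *
go([.415,.026,.063],99.4)
for n in("scene","top"): cv2.imwrite(f"pics/{n}1.png",manip.read_camera(n)[90:280,140:390,::-1].repeat(3,0).repeat(3,1))
E
```

```text
t: 1.48
tool_pos: [0.4176, 0.0288, 0.0633]
tool_rot: [-1.573, 0.001, 1.737]
force: [0.1, 0.3, -0.6]
width: 0.0851
t: 1.72
tool_pos: [0.417, 0.0311, 0.0653]
tool_rot: [-1.572, 0.0, 1.741]
force: [1.1, 0.3, -0.0]
width: 0.0851
t 1.73 pos [0.417  0.0311 0.0653] rot [-90.06   0.    99.77] F [ 1.1  0.3 -0. ]
row [-0.079  0.038  0.047] [ 0.008  0.047 -0.   ]
```

View pics/scene1.png

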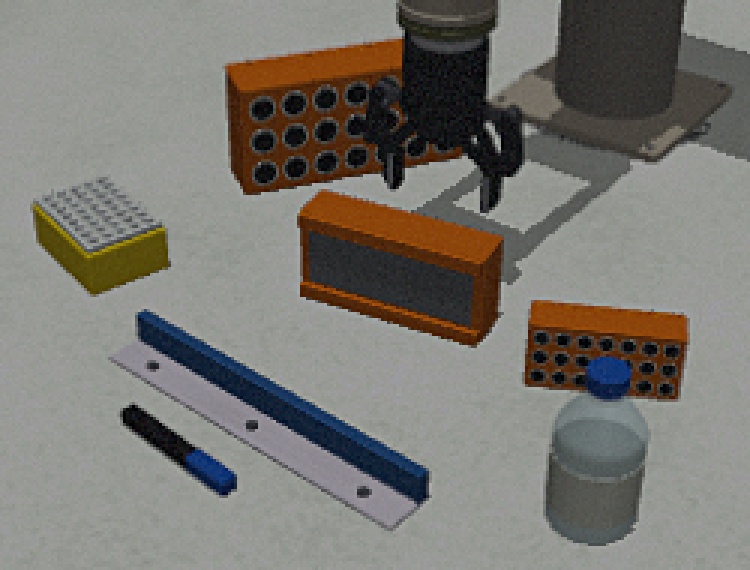

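View pics/top1.png

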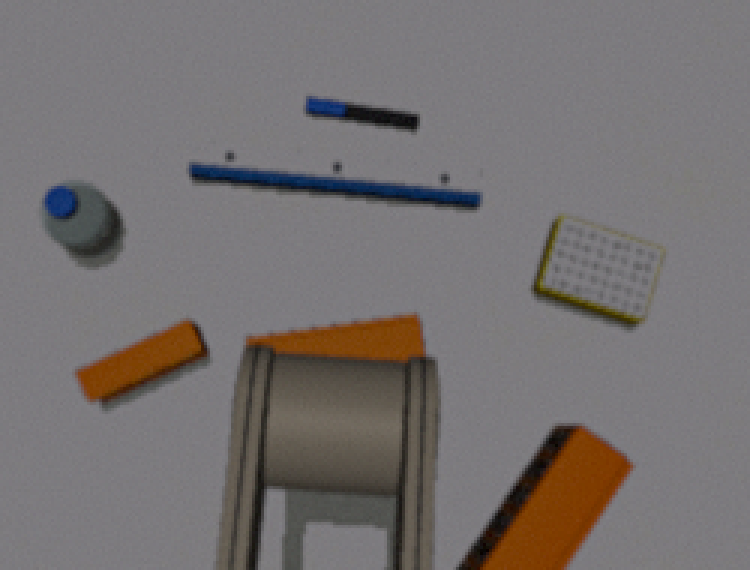

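The gripper is behind the middle rack, with its finger tips at (393,188) and (488,208) in the zoomed scene. Nothing has been touched. I'll check the tip height, then push.

```bash
python3 - <<'E'
from h import *
c=np.array([.417,.031,.078]);u=np.array([-.17,.985,0])
print(((proj('scene',[c+u*.05,c-u*.05,c+u*.05-[0,0,.013]])-[140,90])*3).round())
E
python3 -m inch '[[-1,0,0.03,-0.15,0,0,0],[-1,0,0.03,-0.3,0,0,0],[-1,0,0.03,-0.45,0,0,0],[-1,0,0.03,-0.55,0,0,0],[-1,0,0.03,-0.6,0,0,0]]'; python3 -m inch '[[-1,0,0,-0.07,0,0,0],[-1,0,0,-0.14,0,0,0],[-1,0,0,-0.21,0,0,0],[-1,0,0,-0.28,0,0,0],[-1,0,0,-0.28,0,0,0]]'
python3 - <<'E'
from h import *
go([.415,.026,.063],99.4)
for n in("scene",): cv2.imwrite(f"pics/{n}2.png",manip.read_camera(n)[90:280,140:390,::-1].repeat(3,0).repeat(3,1))
E
```

```text
[[489. 206.]
 [389. 181.]
 [488. 218.]]
t: 2.45
tool_pos: [0.4519, 0.0365, 0.0619]
tool_rot: [-1.57, -0.0, 1.74]
force: [-0.2, -0.3, -0.9]
width: 0.0856
t: 3.08
tool_pos: [0.4684, 0.0394, 0.062]
tool_rot: [-1.571, 0.0, 1.74]
force: [-0.3, -0.4, -0.7]
width: 0.0854
t 3.08 pos [0.4684 0.0394 0.062 ] rot [-90.     0.    99.72] F [-0.3 -0.4 -0.7]
row [-0.069 -0.017  0.915] [ 0.001  0.04  -0.   ]
```

View pics/scene2.png

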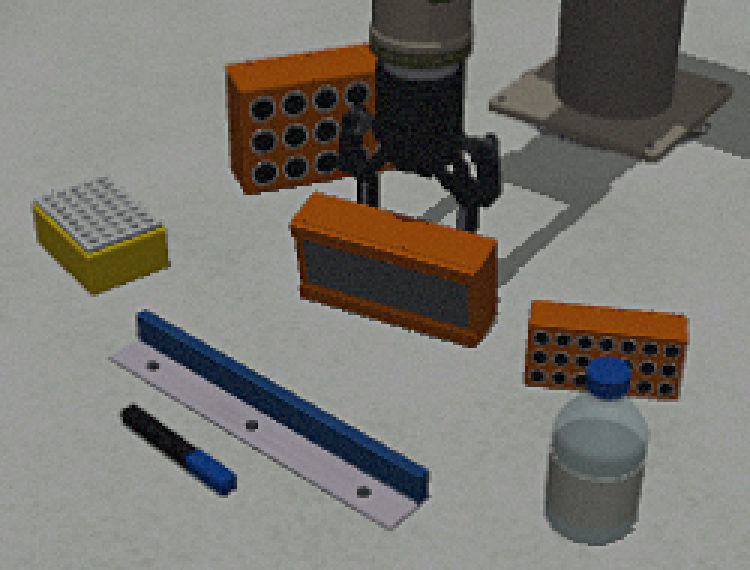

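The rack is tipping. Its lower foot edge hasn't moved, at (302,296)–(477,343), so it isn't sliding. I'll keep pushing.

```bash
python3 -m inch '[[-1,0,0,-0.08,0,0,0],[-1,0,0,-0.16,0,0,0],[-1,0,0,-0.24,0,0,0],[-1,0,0,-0.31,0,0,0],[-1,0,0,-0.31,0,0,0]]'
python3 - <<'E'
from h import *
for n in("scene",): cv2.imwrite(f"pics/{n}3.png",manip.read_camera(n)[90:280,140:390,::-1].repeat(3,0).repeat(3,1))
E
```

```text
t: 3.75
tool_pos: [0.4868, 0.0425, 0.0619]
tool_rot: [-1.571, 0.0, 1.74]
force: [-0.5, -0.4, -0.2]
width: 0.0854
```

View pics/scene3.png

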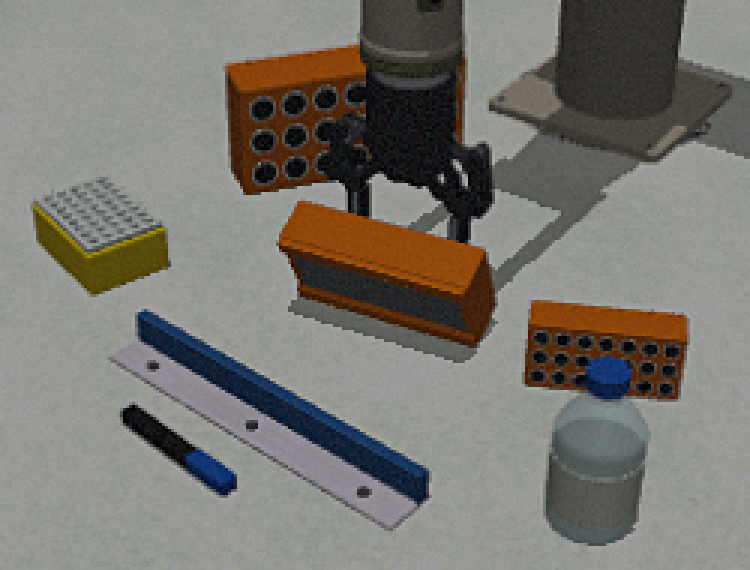

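The rack has tipped about 20° and isn't sliding. A few more millimetres should take it over.

```bash
python3 -m inch '[[-1,0,0,-0.06,0,0,0],[-1,0,0,-0.12,0,0,0],[-1,0,0,-0.18,0,0,0],[-1,0,0,-0.18,0,0,0],[-1,0,0,-0.18,0,0,0]]'
python3 - <<'E'
from h import *
for n in("scene",): cv2.imwrite(f"pics/{n}4.png",manip.read_camera(n)[90:280,140:390,::-1].repeat(3,0).repeat(3,1))
E
```

```text
t: 4.42
tool_pos: [0.497, 0.0443, 0.0619]
tool_rot: [-1.571, -0.0, 1.74]
force: [0.7, 0.2, 0.8]
width: 0.0851
```

View pics/scene4.png

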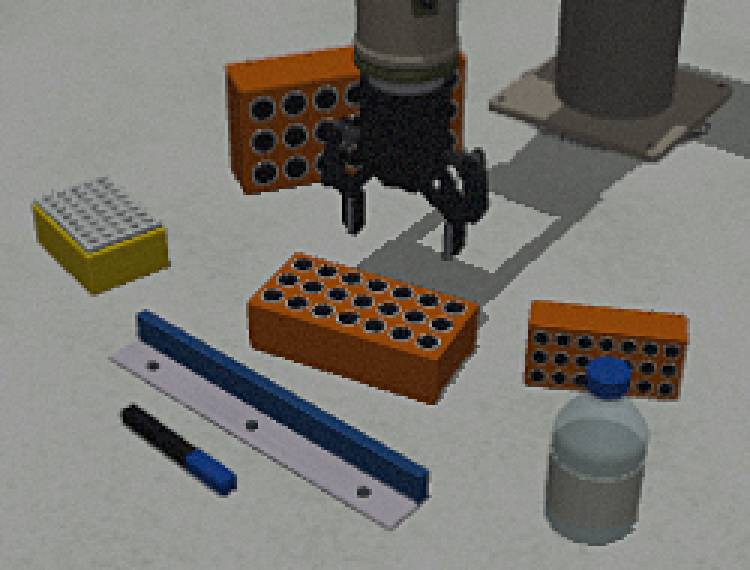

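The rack is on its feet with its holes up, top face at (295,254)–(430,350). I'll back off, let it settle and measure.

```bash
python3 -m inch '[[-1,0,0,0.4,0,0,0],[-1,0,0,0.8,0,0,0],[-1,0,0,1.2,0,0,0],[-1,0,0,1.4,0,0,0],[-1,0,0,1.4,0,0,0]]'
python3 - <<'E'
from h import *
for n,z in(("scene",.05),("top",.05)):
    im=manip.read_camera(n);cv2.imwrite(f"pics/{n}5.png",im[90:280,140:390,::-1].repeat(3,0).repeat(3,1))
    for b in blobs(n,im,'o',z): print(n,b[0],b[1].tolist(),b[2],b[3])
E
```

```text
t: 5.1
tool_pos: [0.4142, 0.0301, 0.0621]
tool_rot: [-1.571, 0.0, 1.74]
force: [0.2, 0.3, -0.4]
width: 0.0854
scene [342. 196.] [[0.41850000619888306, 0.2842000126838684], [0.47589999437332153, 0.16680000722408295], [0.5098000168800354, 0.1834000051021576], [0.45239999890327454, 0.30070000886917114]] [464.1 233.8] [ 37.7 130.7]
scene [261. 192.] [[0.5087000131607056, 0.1339000016450882], [0.5371999740600586, -0.039799999445676804], [0.6258999705314636, -0.025200000032782555], [0.5974000096321106, 0.148499995470047]] [567.3  54.4] [ 89.9 176. ]
scene [246. 112.] [[0.10220000147819519, -0.22930000722408295], [0.2827000021934509, -0.35190001130104065], [0.3255000114440918, -0.2888999879360199], [0.14489999413490295, -0.1662999987602234]] [ 213.8 -259.1] [ 76.1 218.3]
scene [52. 69.] [[0.27970001101493835, -1.2065999507904053], [0.31220000982284546, -1.3594000339508057], [0.42750000953674316, -1.3349000215530396], [0.3950999975204468, -1.1820000410079956]] [  353.6 -1270.7] [117.9 156.3]
top [318. 273.] [[0.1712000072002411, -0.13019999861717224], [0.3837999999523163, -0.2736999988555908], [0.4226999878883362, -0.21610000729560852], [0.20999999344348907, -0.07259999960660934]] [ 296.9 -173.1] [ 69.4 256.5]
top [186. 210.] [[0.4343999922275543, 0.29280000925064087], [0.4918999969959259, 0.17659999430179596], [0.5231999754905701, 0.19210000336170197], [0.4657000005245209, 0.3082999885082245]] [478.8 242.5] [ 35.  129.7]
top [248. 186.] [[0.5024999976158142, 0.12929999828338623], [0.531499981880188, -0.04410000145435333], [0.6176999807357788, -0.02969999983906746], [0.588699996471405, 0.1437000036239624]] [560.1  49.8] [ 87.4 175.8]
```

View pics/top5.png

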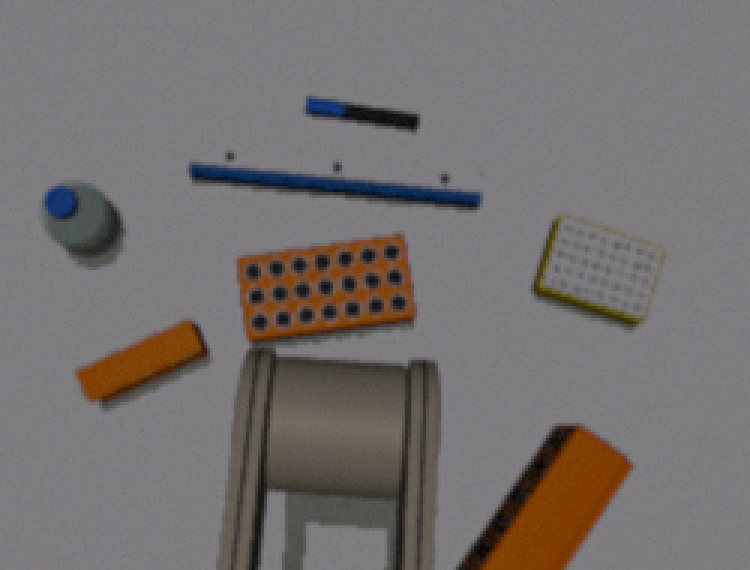

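View pics/scene5.png

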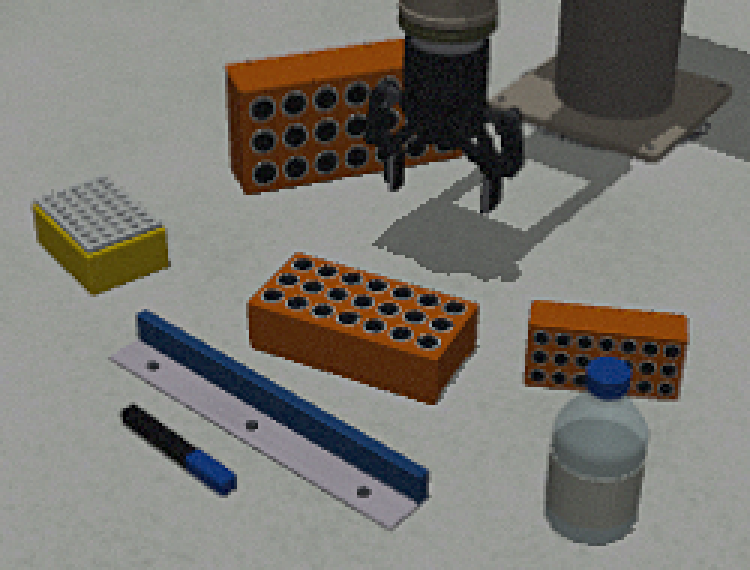

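The top view puts the rack centre at about (0.561, 0.050), yawed 9.5°. The rail is yawed about −4.5° and centred at about (0.676, 0.043). Sideways, the rack is already centred on the rail to within a few millimetres. Next I'll lower the fingers behind the rack and close in.

```bash
python3 -m inch '[[-1,0.07,0.4,0,0,0,0],[-1,0.07,0.8,0,0,0,0],[-1,0.07,0.85,-0.1,0,0,0],[-1,0.07,0.85,-0.4,0,0,0],[-1,0.07,0.85,-0.8,0,0,0]]'
python3 - <<'E'
from h import *
go([.5,.04,.011],99.4)
im=manip.read_camera('top')
for b in blobs('top',im,'b',.03,100): print(b[1].tolist(),b[2:])
im=manip.read_camera('scene')
# rail stop-face: undistorted line ends
for b in blobs('scene',im,'b',.03,100): print(b[0],b[1].tolist(),b[2:])
E
```

```text
t: 5.82
tool_pos: [0.4627, 0.0425, 0.0119]
tool_rot: [-1.572, 0.0, 1.74]
force: [0.2, 0.5, 0.5]
width: 0.0853
t 5.83 pos [0.4627 0.0425 0.0119] rot [-9.007e+01  1.000e-02  9.971e+01] F [0.2 0.5 0.5]
row [-0.146  0.015 -0.605] [ 0.008  0.038 -0.001]
[[0.6585999727249146, -0.11180000007152557], [0.6682999730110168, -0.11259999871253967], [0.6940000057220459, 0.19820000231266022], [0.6841999888420105, 0.19900000095367432]] (array([676.3,  43.2]), array([311.9,   9.8]))
[209. 247.] [[0.774399995803833, 0.04800000041723251], [0.795799970626831, 0.04540000110864639], [0.8019999861717224, 0.09790000319480896], [0.7804999947547913, 0.10040000081062317]] (array([788.2,  72.9]), array([52.8, 21.6]))
[342. 215.] [[0.478300005197525, 0.26269999146461487], [0.49380001425743103, 0.23420000076293945], [0.5407000184059143, 0.259799987077713], [0.5250999927520752, 0.2883000075817108]] (array([509.5, 261.3]), array([53.4, 32.5]))
[234. 225.] [[0.6639999747276306, -0.1088000014424324], [0.6955999732017517, -0.11150000244379044], [0.7231000065803528, 0.21799999475479126], [0.6916000247001648, 0.22059999406337738]] (array([693.6,  54.6]), array([330.6,  31.7]))
[159.  56.] [[-0.25, -1.0750000476837158], [-0.10970000177621841, -1.1953999996185303], [0.11509999632835388, -0.9333999752998352], [-0.025200000032782555, -0.8130000233650208]] (array([  -67.5, -1004.2]), array([345.2, 184.9]))
```

```bash
python3 -m inch '[[-1,-0.1,0,-0.2,0,0,0],[-1,-0.12,0,-0.4,0,0,0],[-1,-0.13,0,-0.55,0,0,0],[-1,-0.13,0,-0.68,0,0,0],[-1,-0.13,0,-0.68,0,0,0]]'
python3 - <<'E'
from h import *
go([.545,.047,.011],85.3)
E
```

```text
t: 6.55
tool_pos: [0.5029, 0.0417, 0.011]
tool_rot: [-1.571, -0.0, 1.74]
force: [0.8, 0.5, 0.1]
width: 0.0852
t 6.55 pos [0.5029 0.0417 0.011 ] rot [-90.01  -0.    99.72] F [0.8 0.5 0.1]
row [-0.031  0.    -0.706] [1.000e-03 1.802e+00 0.000e+00]
```

Now I'll advance about 42 mm while turning 14° clockwise, in two calls.

```bash
python3 -m inch '[[-1,0,0,-0.09,0,0.1,0],[-1,-0.01,0,-0.18,0,0.35,0],[-1,-0.01,0,-0.27,0,0.6,0],[-1,-0.02,0,-0.36,0,0.85,0],[-1,-0.02,0,-0.42,0,1.0,0]]'
python3 - <<'E'
from h import *
go([.545,.047,.011],85.3)
im=manip.read_camera('top');cv2.imwrite("pics/top6.png",im[90:280,140:390,::-1].repeat(3,0).repeat(3,1))
for b in blobs('top',im,'o',.05): print(b[1].tolist(),b[2:])
E
```

```text
t: 7.18
tool_pos: [0.5278, 0.0446, 0.011]
tool_rot: [-1.571, 0.0, 1.599]
force: [-1.3, 0.2, 2.4]
width: 0.0856
t 7.17 pos [0.5278 0.0446 0.011 ] rot [-90.     0.    91.61] F [-1.3  0.2  2.4]
row [ 0.032 -0.    -0.287] [-0.001  0.789 -0.   ]
[[0.17139999568462372, -0.13040000200271606], [0.3840000033378601, -0.273499995470047], [0.4228000044822693, -0.21580000221729279], [0.2101999968290329, -0.07270000129938126]] (array([ 297.1, -173.1]), array([ 69.5, 256.3]))
[[0.4343999922275543, 0.29280000925064087], [0.4918999969959259, 0.17659999430179596], [0.5231999754905701, 0.19210000336170197], [0.4657000005245209, 0.3082999885082245]] (array([478.8, 242.5]), array([ 35. , 129.7]))
```

View pics/top6.png

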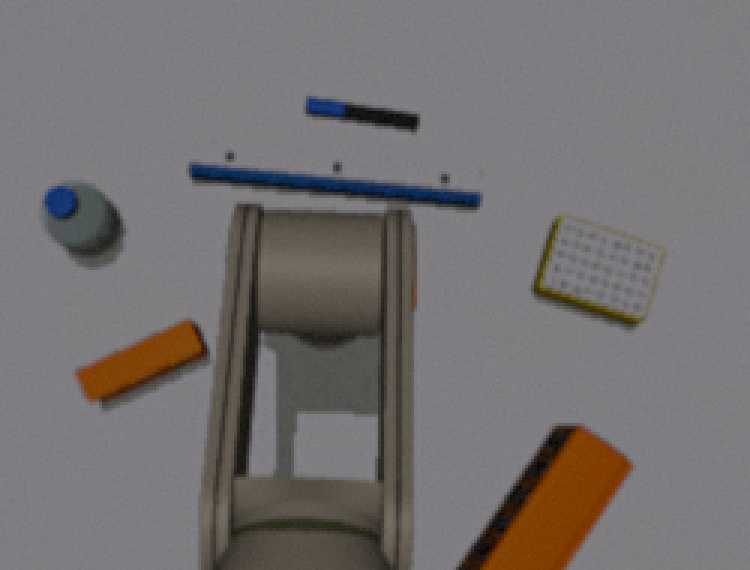

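The top view hides the rack under the arm, so I'll rely on the scene camera while pushing.

```bash
python3 -m inch '[[-1,0.01,0,-0.06,0,0.2,0],[-1,0.01,0,-0.12,0,0.4,0],[-1,0.02,0,-0.18,0,0.6,0],[-1,0.03,0,-0.24,0,0.78,0],[-1,0.03,0,-0.29,0,0.78,0]]'
python3 - <<'E'
from h import *
go([.567,.05,.011],85.3)
im=manip.read_camera('scene');cv2.imwrite("pics/scene7.png",im[90:280,140:390,::-1].repeat(3,0).repeat(3,1))
for b in blobs('scene',im,'o',.05)[:3]: print(b[1].tolist(),b[2:])
E
```

```text
t: 7.85
tool_pos: [0.545, 0.0469, 0.011]
tool_rot: [-1.571, 0.0, 1.491]
force: [-2.4, -0.4, 1.0]
width: 0.0852
t 7.85 pos [0.545  0.0469 0.011 ] rot [-90.     0.    85.44] F [-2.4 -0.4  1. ]
row [ 0.08  -0.001 -0.361] [-0.001  0.018 -0.   ]
[[0.41839998960494995, 0.2840999960899353], [0.476500004529953, 0.16689999401569366], [0.5146999955177307, 0.1858000010251999], [0.45660001039505005, 0.30300000309944153]] (array([466.5, 234.9]), array([ 42.6, 130.8]))
[[0.5550000071525574, -0.03970000147819519], [0.6444000005722046, -0.04650000110268593], [0.6579999923706055, 0.13089999556541443], [0.5684999823570251, 0.13770000636577606]] (array([606.5,  45.6]), array([177.9,  89.7]))
[[0.188400000333786, -0.287200003862381], [0.2824000120162964, -0.35249999165534973], [0.3264000117778778, -0.2892000079154968], [0.23229999840259552, -0.22390000522136688]] (array([ 257.4, -288.2]), array([ 77.1, 114.5]))
```

View pics/scene7.png

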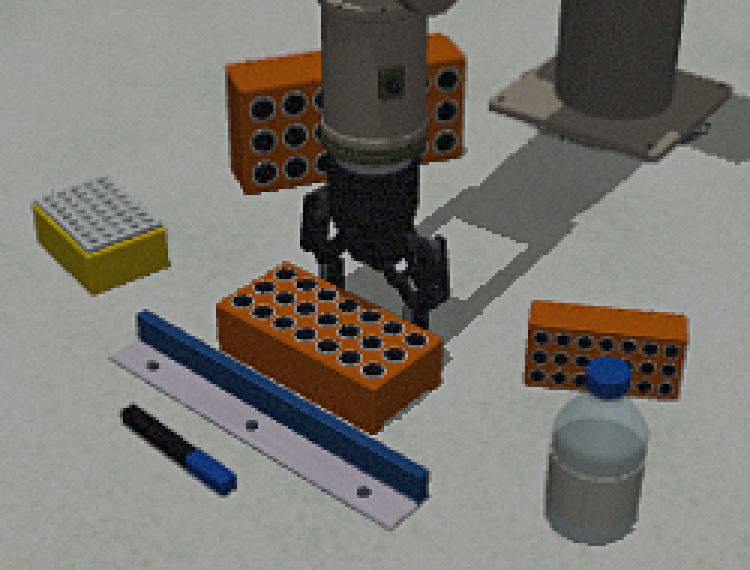

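The rack is now parallel to the rail at about −4.4°, with roughly 20 mm to go. I'll push on and watch the force.

```bash
python3 -m inch '[[-1,0,0,-0.06,0,0,0],[-1,0,0,-0.12,0,0,0],[-1,0,0,-0.18,0,0.02,0],[-1,0,0,-0.24,0,0.02,0],[-1,0,0,-0.28,0,0.02,0]]'; python3 -m inch '[[-1,0,0,-0.025,0,0,0],[-1,0,0,-0.05,0,0,0],[-1,0,0,-0.07,0,0,0]]'
python3 - <<'E'
from h import *
go([.567,.05,.011],85.3)
im=manip.read_camera('scene');cv2.imwrite("pics/scene8.png",im[90:280,140:390,::-1].repeat(3,0).repeat(3,1))
for b in blobs('scene',im,'o',.05)[1:2]: print(b[1].tolist(),b[2:])
E
```

```text
t: 8.52
tool_pos: [0.5618, 0.0456, 0.0109]
tool_rot: [-1.571, -0.0, 1.489]
force: [-1.6, 0.0, 1.1]
width: 0.0854
t: 8.9
tool_pos: [0.5658, 0.0453, 0.011]
tool_rot: [-1.571, -0.0, 1.489]
force: [-1.8, 0.0, 0.4]
width: 0.0856
t 8.9 pos [0.5658 0.0453 0.011 ] rot [-90.    -0.    85.31] F [-1.8  0.   0.4]
row [ 0.08  -0.001 -0.013] [-0.     0.002  0.   ]
[[0.5759000182151794, -0.0414000004529953], [0.6646999716758728, -0.04830000177025795], [0.678600013256073, 0.12929999828338623], [0.5898000001907349, 0.1362999975681305]] (array([627.3,  44. ]), array([178.2,  89.1]))
```

View pics/scene8.png

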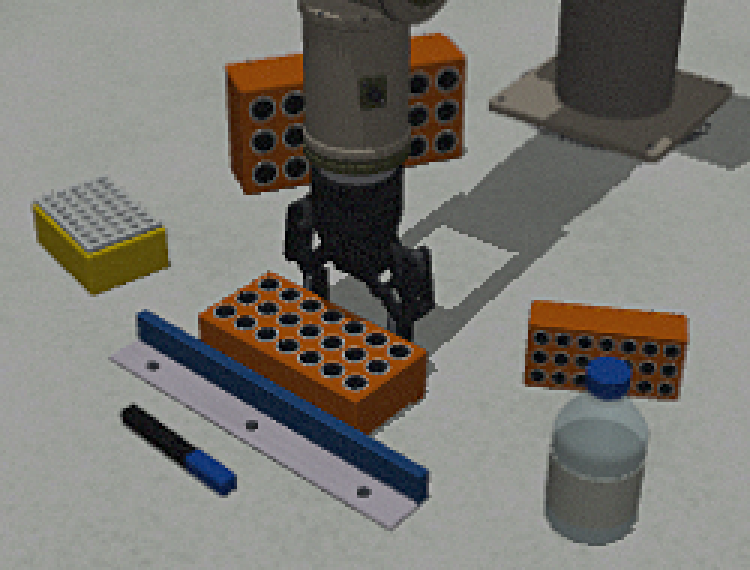

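The rack is close to the rail, but the force is still only sliding friction. I'll go on in 1 mm steps.

```bash
python3 -m inch '[[-1,0,0,-0.017,0,0,0],[-1,0,0,-0.034,0,0,0],[-1,0,0,-0.05,0,0,0]]'; python3 -m inch '[[-1,0,0,-0.017,0,0,0],[-1,0,0,-0.034,0,0,0]]'
```

```text
t: 9.32
tool_pos: [0.5688, 0.045, 0.011]
tool_rot: [-1.571, 0.0, 1.489]
force: [-2.6, 0.8, 1.0]
width: 0.0853
t: 9.57
tool_pos: [0.5709, 0.0448, 0.011]
tool_rot: [-1.571, -0.0, 1.489]
force: [-1.4, 0.3, 1.6]
width: 0.0852
```

```bash
python3 -m inch '[[-1,0,0,-0.017,0,0,0],[-1,0,0,-0.034,0,0,0]]'; python3 -m inch '[[-1,0,0,-0.017,0,0,0],[-1,0,0,-0.025,0,0,0]]'
python3 - <<'E'
from h import *
im=manip.read_camera('scene');cv2.imwrite("pics/scene9.png",cv2.resize(im[170:270,180:300,::-1],None,fx=6,fy=6,interpolation=cv2.INTER_CUBIC))
for b in blobs('scene',im,'o',.05)[1:2]: print(b[1].tolist(),b[2:])
E
```

```text
t: 9.82
tool_pos: [0.5712, 0.0449, 0.0109]
tool_rot: [-1.567, 0.0, 1.489]
force: [-14.3, 1.3, 8.9]
width: 0.0855
t: 10.07
tool_pos: [0.5712, 0.0448, 0.0105]
tool_rot: [-1.564, 0.0, 1.489]
force: [-20.3, 0.9, 16.3]
width: 0.0853
[[0.580299973487854, -0.0414000004529953], [0.669700026512146, -0.048900000751018524], [0.684499979019165, 0.1282999962568283], [0.5950000286102295, 0.13570000231266022]] (array([632.4,  43.4]), array([177.7,  89.8]))
```

View pics/scene9.png

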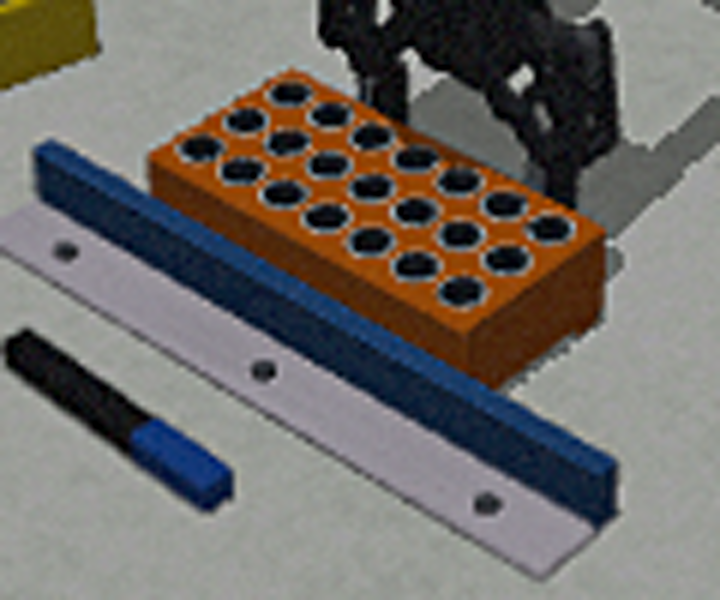

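The stall force is about 20 N and the rack is pressed against the rail. I'll ease off straight back, rise clear and check.

```bash
python3 -m inch '[[-1,0,0,0.03,0,0,0],[-1,0,0,0.06,0,0,0],[-1,0,0,0.15,0,0,0],[-1,0,0,0.4,0,0,0],[-1,0,0,0.9,0,0,0]]'; python3 -m inch '[[-1,0,0,0.9,0,0,0],[-1,0,-0.3,1.6,0,0,0],[-1,0,-0.8,2.2,0,0,0],[-1,0,-1.6,2.4,0,0,0],[-1,0,-1.8,2.4,0,0,0]]';  python3 - <<'E'
from h import *
for n in('top','scene'):
    im=manip.read_camera(n);cv2.imwrite(f"pics/{n}10.png",cv2.resize(im[100:250,150:350,::-1],None,fx=4,fy=4,interpolation=cv2.INTER_CUBIC))
    for c,z in(('o',.05),('b',.03)):
      for b in blobs(n,im,c,z): print(n,c,b[1].tolist(),b[2:])
E
```

```text
t: 10.75
tool_pos: [0.5211, 0.0489, 0.0115]
tool_rot: [-1.573, -0.0, 1.489]
force: [0.0, -0.1, -0.2]
width: 0.085
t: 11.38
tool_pos: [0.3785, 0.0609, 0.1224]
tool_rot: [-1.578, -0.001, 1.489]
force: [0.1, 1.0, 0.4]
width: 0.0854
top o [[0.1712999939918518, -0.13050000369548798], [0.3840999901294708, -0.2734000086784363], [0.4228000044822693, -0.21570000052452087], [0.20999999344348907, -0.07280000299215317]] (array([ 297.1, -173.1]), array([ 69.5, 256.3]))
top o [[0.4343999922275543, 0.29280000925064087], [0.4918999969959259, 0.17659999430179596], [0.5231999754905701, 0.19210000336170197], [0.4657000005245209, 0.3082999885082245]] (array([478.8, 242.5]), array([ 35. , 129.7]))
top o [[0.5748000144958496, -0.04430000111460686], [0.6625000238418579, -0.051600001752376556], [0.6769000291824341, 0.12359999865293503], [0.5892000198364258, 0.13079999387264252]] (array([625.9,  39.6]), array([175.7,  88. ]))
top b [[0.6280999779701233, 0.3472999930381775], [0.6434000134468079, 0.3190999925136566], [0.6726999878883362, 0.33489999175071716], [0.6575000286102295, 0.36309999227523804]] (array([
[... 1175 characters left out ...]
9, 21.5]))
scene b [[0.478300005197525, 0.26260000467300415], [0.49380001425743103, 0.23420000076293945], [0.5407000184059143, 0.259799987077713], [0.5252000093460083, 0.2881999909877777]] (array([509.5, 261.2]), array([53.4, 32.4]))
scene b [[0.6632999777793884, -0.11079999804496765], [0.6953999996185303, -0.11349999904632568], [0.7231000065803528, 0.21799999475479126], [0.6909999847412109, 0.2206999957561493]] (array([693.2,  53.6]), array([332.6,  32.2]))
scene b [[-0.24899999797344208, -1.0757999420166016], [-0.10970000177621841, -1.1953999996185303], [0.12359999865293503, -0.9233999848365784], [-0.015699999406933784, -0.8039000034332275]] (array([ -62.7, -999.6]), array([358.3, 183.6]))
```

View pics/top10.png

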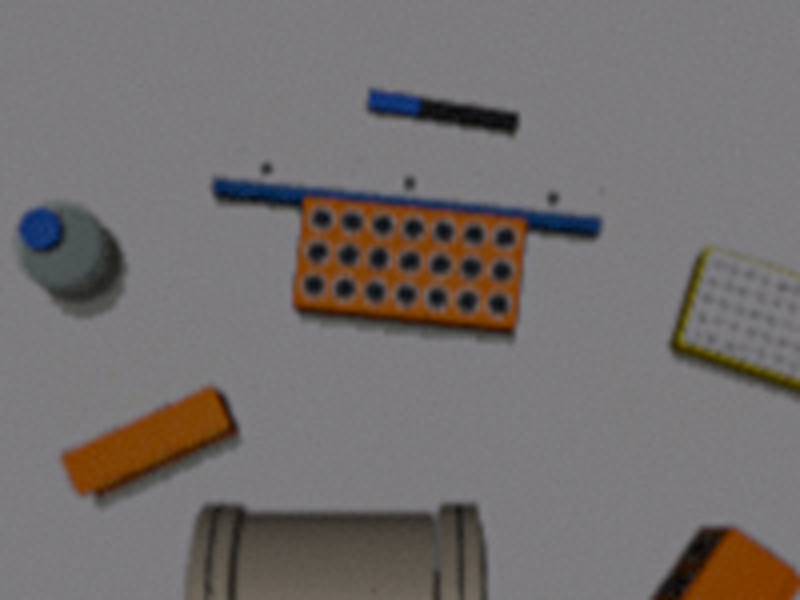

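View pics/scene10.png

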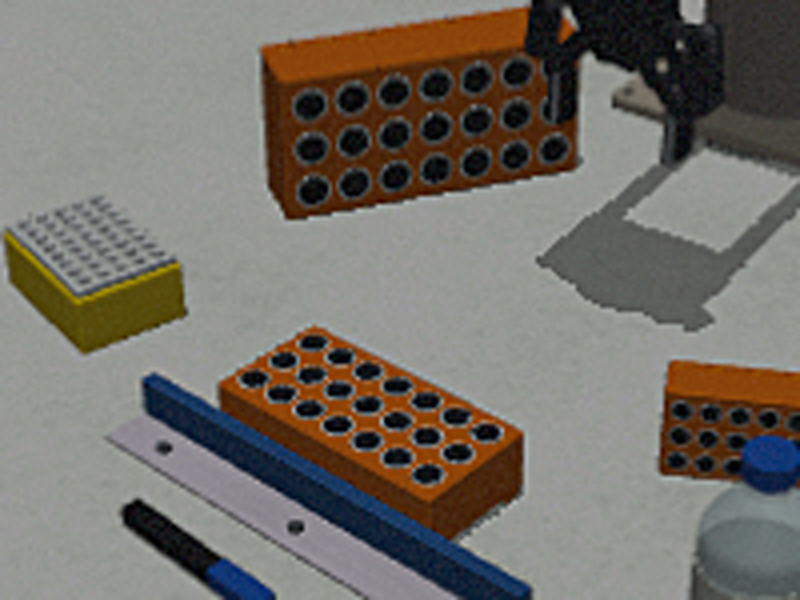

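The top view shows the rack against the rail from (302,197) to (525,217), between the rail ends at (215,186) and (600,227). The rack is yawed −4.7° in both views and the rail −4.7°. I'll settle and hand in.

```bash
python3 -m inch '[[-1,0,0,0,0,0,0],[-1,0,0,0,0,0,0],[-1,0,0,0,0,0,0]]'; python3 -c "
from workcell import manip
s=manip.get_state();print(abs(s['joint_vel']).max());print(manip.job_done())"
```

```text
t: 11.85
tool_pos: [0.3763, 0.0607, 0.1178]
tool_rot: [-1.568, 0.0, 1.489]
force: [0.2, 1.0, -0.3]
width: 0.0852
0.007868800893723903
the job is handed in; nothing more can be done
None
```

I tipped the middle rack onto its feet with the open fingers high on its holes face. After it came to rest, I pushed it along the bench while turning it about 14°, until it stopped against the rail. I handed the job in at about 11.9 s, and the hand-in gives no verdict.

- **Flush against the rail:** the rack sits at −4.7° in both cameras and the rail at −4.7°. The top view shows no gap, and the push met about 20 N when the rack reached the rail. The tool also read about 16 N upward at that moment, which I did not look into.
- **Within the rail ends:** the rack spans y from about −0.05 to 0.13 m, and the rail from about −0.11 to 0.20 m.
- **Rack centre:** the two cameras disagree by about 6–7 mm in x on its position (0.626 against 0.632 m). The scene camera reads the rail farther out too, so I took this as calibration error.
- **Other items:** the bottle, tip box, marker and other racks look unmoved in the last pictures.
- **Arm:** it finished clear with the tool 0.12 m above the bench, nearly still and touching nothing.

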